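# Feel three fitted knobs for play and pull the slack one

### The arm

A 7-joint arm with a two-finger parallel gripper is mounted at the origin on a cart in front of the work surface, level with it; the furniture and walls round the work are solid. World frame = base frame: x ahead of the robot, y to its left, z up, the work surface at z = 0. Lengths are in m, angles in rad, forces in N, time in s.
With the tool pointing down it reaches from about 0.4 to 0.875 m from the base axis. Payload 19.3 kg.
Tool frame: the origin (TCP) lies at the very end of the fingers, on their centre line; the grasp point (between the pads) lies 19 mm behind it; z points along the fingers, y is the line along which they close (so a half turn about z gives the same grasp; the last joint's range is limited). The gripper opens to 85 mm and grips with 20 to 120 N. Pads are 22 mm wide; open, the fingers measure 114 mm over their backs; the gripper's body (76 mm by 85 mm) begins 54 mm behind the grasp point. The pads swing forward as they close: fully open they stand 13 mm farther back than shut.
Start: joints at [1.069, 0.521, -0.036, 1.599, 0.021, 1.021, -0.113], TCP at [0.262, -0.568, 0.205] pointing down, gripper open.
Joint ranges: [-2.91, 2.91], [-0.3, 2.13], [-1.5, 1.42], [0.17, 2.43], [-1.26, 4.41], [0.16, 1.93], [-2.52, 2.52]. Speed limits (rad/s): [1.89, 1.89, 2.39, 2.39, 3.01, 3.01, 3.01].

### API

Orientations are given as [roll, pitch, yaw] about the fixed x, y, z axes, in that order (R = Rz(yaw) Ry(pitch) Rx(roll)).
In Python, from workcell import bot gives the robot as it stands.
- The arm moves only by the tool carry_out, never from a script. Its argument "rows" is a list that holds one entry, the list of rows, each a list of 4 numbers: the shift along the tool's x, y, z in m, then the turn about the tool's z in degrees. In form: [[[x, y, z, twist], ...]]. A call has 1 to 12 rows; each row is the pose to reach, as a shift and turn from the pose commanded when the call began, along the tool's axes at that moment; what a row does not reach only later rows make up. A row lasts 1/12 s, in which the tool goes at most 41.7 mm and 7.16 degrees, less where a joint would pass 70% of its speed; a pose out of reach is approached as far as the arm can. A call with a gripper value outside its range is refused whole. "grip" is the finger opening in m, from 0 to 0.0854, set as the call begins (left out, the last holds). The fingers move at their own pace and stop on an object; "grip_force" is the grip in N (left out, the last holds). Time passes only in rows, so rows that repeat a pose let the fingers close. It gives the time, the measured TCP pose, the force, the opening and the grip force at its end, in the units of the state.
- bot.observe(): the state, without advancing time (a new reading comes with each control period).
- bot.grab_frame(name): name is "scene" or "top"; returns a dict with "pixels" (480x640x3 uint8, red, green, blue), "K" (3x3 intrinsics, pixels), "pose" (4x4, takes a point from camera to world coordinates). Camera axes: x right, y down, z forward; pixel columns grow to the right and rows downward; lengths in m; the calibration is good to about 2 mm. A picture is of the moment at which its call begins. There is no depth.
- bot.job_done(): hands the job in; it is judged then, once.
Trained networks look in a picture, given as the dict that the camera call returned (one of the last four; its "shot" number tells which), for a name from the list of things; names that differ only in an ending like _2 or _b are one class to them, and where a whole thing is asked for, a point or a joint stands for the part that bears it (a point fixed in the world has none). Each returns a list of dicts, best first, with "conf" (0 to 1); they miss things now and then, are a little off and sometimes report something else, mostly with a low value. They report only what shows in the picture. A call takes as long as a camera call. They do not tell look-alikes from the thing itself.
- bot.look_for(picture, label): "position" ([column, row] in pixels, amid what is visible of it).
- bot.regions_of(picture, label): "region" (480x640 bool, what is visible of it) and "position" ([column, row] in pixels, amid what is visible of it).
- bot.spot_point(picture, label): "position" ([column, row] in pixels: a listed point, or the origin of a listed thing).
The state is a dict: "clock": time; "qpos": joint angles; "qd": joint speeds; "joint_efforts": joint torques, N m; "position": TCP position; "tool_rot": TCP orientation; "force": force on the tool from outside, world axes, zero at the start; "moment": the same for the moment, N m; "grip_width": finger opening in m; "finger_force": force on a finger pad.
Only numpy, scipy, OpenCV 4.12 (cv2) and the standard library are available. Lean on these libraries where they do the work, as an engineer would, in place of code of your own. Each camera call takes 0.05 s, during which the arm holds its last target. There are 200 camera calls.

### The job

Three turned knobs are dry-fitted in the dark rail, and one of them is slack in its hole. Working from left to right, rock each knob to feel its play: push it gently away from you across the rail until it bears against its hole, then pull it back toward you until it bears again; when all three have been felt, take the slack one out and set it upright, fully home, in the hole of the blue rework block. Leave the two good ones fully home in the rail and the other things on the table where they are.

Things in the scene. Friction and masses are not known exactly. Their poses are not given: they have to be found in the camera images.
- knob_left_head (a point): centre of the head of the left turned knob, pale wood, 70 g. Bottom to top: tenon 16 mm across, 30 mm long, down in the hole; flange 44 mm across, 5 mm thick, resting on the rail; thin neck; cylindrical head 30 mm across, 24 mm high, whose centre (this point) is 34 mm above the flange's underside; 4 mm dome. z along the knob, upward; yaw means nothing. Lifts straight out if slack
- knob_middle_head (a point): centre of the head of the middle turned knob, pale wood, 70 g. Bottom to top: tenon 16 mm across, 30 mm long, down in the hole; flange 44 mm across, 5 mm thick, resting on the rail; thin neck; cylindrical head 30 mm across, 24 mm high, whose centre (this point) is 34 mm above the flange's underside; 4 mm dome. z along the knob, upward; yaw means nothing. Lifts straight out if slack
- knob_right_head (a point): centre of the head of the right turned knob, pale wood, 70 g. Bottom to top: tenon 16 mm across, 30 mm long, down in the hole; flange 44 mm across, 5 mm thick, resting on the rail; thin neck; cylindrical head 30 mm across, 24 mm high, whose centre (this point) is 34 mm above the flange's underside; 4 mm dome. z along the knob, upward; yaw means nothing. Lifts straight out if slack
- knob_left_flange (a point): centre of the underside of the left knob's flange, at the top of its tenon; z along the knob, upward. Level with the hole's mouth when the knob is fully home
- knob_middle_flange (a point): centre of the underside of the middle knob's flange, at the top of its tenon; z along the knob, upward. Level with the hole's mouth when the knob is fully home
- knob_right_flange (a point): centre of the underside of the right knob's flange, at the top of its tenon; z along the knob, upward. Level with the hole's mouth when the knob is fully home
- knob_left: the left knob itself; origin at the tip of its tenon, 30 mm below the flange's underside, z along the knob, upward
- knob_middle: the middle knob itself; origin at the tip of its tenon, 30 mm below the flange's underside, z along the knob, upward
- knob_right: the right knob itself; origin at the tip of its tenon, 30 mm below the flange's underside, z along the knob, upward
- hole_left (a point): centre of the mouth of the left hole of the dark wooden rail, at the rail's top face; z up, x across the rail away from the robot, y along it. The holes are 100 mm apart. Within its play a knob slides under about 2 N unless pressed down; at the end of it the tenon meets the lining and the force climbs steeply (5 N per mm or more, by how stiff the arm is). Over 25 N bruises the lining
- hole_middle (a point): centre of the mouth of the middle hole of the dark wooden rail, at the rail's top face; z up, x across the rail away from the robot, y along it. The holes are 100 mm apart. Within its play a knob slides under about 2 N unless pressed down; at the end of it the tenon meets the lining and the force climbs steeply (5 N per mm or more, by how stiff the arm is). Over 25 N bruises the lining
- hole_right (a point): centre of the mouth of the right hole of the dark wooden rail, at the rail's top face; z up, x across the rail away from the robot, y along it. The holes are 100 mm apart. Within its play a knob slides under about 2 N unless pressed down; at the end of it the tenon meets the lining and the force climbs steeply (5 N per mm or more, by how stiff the arm is). Over 25 N bruises the lining
- rail: fixed drawer rail of dark wood, 80 x 300 mm, 38 mm high; origin at the centre of its underside, y along its length to the robot's left. Its three holes have brass linings (bush_a, bush_b, bush_c), hidden by the flanges. A good fit lets a tenon move about 1 mm to each side, the slack one (bush_c) over 5 mm to each side. Which hole has it changes and cannot be seen: at rest all look alike
- rework_hole (a point): centre of the mouth of the one hole, 26 mm across and right through, in the fixed blue rework block, 90 x 90 mm and 38 mm high, right of the rail; at the block's top face, z up. A knob set in it rests with its flange on the block
- chisel: loose turning chisel with a brown handle, 250 mm long, lying along y behind the rail; bystander
- calipers: loose steel calipers, 186 mm long, lying at the front right; bystander
- whetstone: loose grey whetstone, 33 x 68 x 27 mm, at the front left; bystander
Mind the look-alikes: they are no part of the job. Leave any pink look-alike of the knob_middle alone.

How it is judged:
By the outcome, as a careful person would: the job done as asked, in the order asked, and still so for the second after the job is handed in, with the robot touching nothing.
It also fails if it takes over 72 s, if anything falls off the work surface, if the arm or the gripper's body presses on something with over 40 N, if the wrist force passes 120 N, or if a joint passes its speed limit or range.

## Working session

There is one attempt and no reset: what is moved stays moved. The work goes in short steps, Python scripts to look and compute and a tool call to move; the robot and the scene stay as the last step left them, time stands still between calls to the robot, and variables do not carry over. Pictures are saved under pics/ and viewed, at most 10 in all, crops included, and the job is handed in when it is done.

Besides the shell and the picture viewer there is one more tool, called as name(argument=value, ...), one argument or row to a line, values as JSON. carry_out: Moves the arm, as the interface text tells. Its arguments: {"type":"object","properties":{"rows":{"type":"array","items":{"type":"array","items":{"type":"array","items":{"type":"number"}}}},"grip":{"type":"number"},"grip_force":{"type":"number"}},"required":["rows"]}

```bash
mkdir -p pics; cat > h.py <<'E'
import numpy as np,cv2
from workcell import bot
def ray(f,px,z):
    K=np.array(f["K"]);P=np.array(f["pose"])
    d=P[:3,:3]@np.linalg.solve(K,[px[0],px[1],1.]);o=P[:3,3]
    return o+d*(z-o[2])/d[2]
def tri(fs,pxs):
    A=np.zeros((3,3));b=np.zeros(3)
    for f,px in zip(fs,pxs):
        K=np.array(f["K"]);P=np.array(f["pose"])
        d=P[:3,:3]@np.linalg.solve(K,[px[0],px[1],1.]);d/=np.linalg.norm(d)
        M=np.eye(3)-np.outer(d,d);A+=M;b+=M@P[:3,3]
    return np.linalg.solve(A,b)
def save(f,n): cv2.imwrite(f"pics/{n}.png",f["pixels"][:,:,::-1])
E
python3 - <<'E'
from h import *
a=bot.grab_frame("scene");b=bot.grab_frame("top");save(a,"s0");save(b,"t0")
print(np.round(a["pose"],2).tolist(),np.round(b["pose"],2).tolist())
Z=dict(head=.072,flange=.038)
for l in [f"knob_{s}_{p}" for p in("head","flange") for s in("left","middle","right")]+["hole_left","hole_middle","hole_right","rework_hole"]:
    for n,f in(("s",a),("t",b)):
        z=.072 if "head" in l else .038
        print(l,n,[(np.round(r["position"]).tolist(),round(r["conf"],2),ray(f,r["position"],z).round(3).tolist()) for r in bot.spot_point(f,l)[:4]])
s=bot.observe();print({k:np.round(v,3).tolist() for k,v in s.items()})
E
```

```text
[[-0.74, -0.44, 0.51, -0.01], [-0.68, 0.46, -0.57, 0.54], [0.02, -0.77, -0.64, 0.77], [0.0, 0.0, 0.0, 1.0]] [[0.02, -0.99, 0.14, 0.39], [-1.0, -0.02, -0.01, -0.09], [0.01, -0.14, -0.99, 1.13], [0.0, 0.0, 0.0, 1.0]]
knob_left_head s [([238.0, 259.0], 0.97, [0.585, 0.078, 0.072]), ([245.0, 284.0], 0.39, [0.531, 0.111, 0.072])]
knob_left_head t [([271.0, 238.0], 0.38, [0.551, -0.029, 0.072])]
knob_middle_head s [([293.0, 242.0], 0.89, [0.547, -0.019, 0.072]), ([373.0, 276.0], 0.83, [0.387, -0.051, 0.072]), ([187.0, 293.0], 0.78, [0.585, 0.191, 0.072])]
knob_middle_head t [([266.0, 236.0], 0.71, [0.555, -0.019, 0.072]), ([164.0, 211.0], 0.62, [0.598, 0.174, 0.072]), ([222.0, 223.0], 0.57, [0.578, 0.065, 0.072]), ([290.0, 320.0], 0.55, [0.401, -0.068, 0.072])]
knob_right_head s [([337.0, 222.0], 0.77, [0.526, -0.118, 0.072]), ([320.0, 363.0], 0.6, [0.331, 0.144, 0.072])]
knob_right_head t [([321.0, 248.0], 0.64, [0.534, -0.122, 0.072])]
knob_left_flange s [([247.0, 271.0], 0.64, [0.578, 0.066, 0.038])]
knob_left_flange t [([222.0, 225.0], 0.64, [0.58, 0.069, 0.038])]
knob_middle_flange s 
[... 755 characters left out ...]
74, [0.554, -0.029, 0.038])]
hole_right s [([335.0, 233.0], 0.67, [0.534, -0.121, 0.038])]
hole_right t [([320.0, 254.0], 0.76, [0.528, -0.121, 0.038]), ([219.0, 218.0], 0.31, [0.594, 0.076, 0.038])]
rework_hole s [([397.0, 185.0], 0.69, [0.541, -0.334, 0.038])]
rework_hole t [([434.0, 248.0], 0.95, [0.546, -0.341, 0.038])]
{'clock': 1.1, 'qpos': [1.069, 0.521, -0.036, 1.6, 0.021, 1.021, -0.113], 'qd': [0.002, 0.0, 0.001, 0.001, 0.0, 0.001, 0.002], 'joint_efforts': [0.001, -92.684, 1.978, -37.025, 0.018, 0.001, 0.0], 'position': [0.262, -0.568, 0.205], 'tool_rot': [-3.142, 0.0, 0.432], 'force': [0.732, -0.105, 0.425], 'moment': [0.056, -0.023, 0.02], 'finger_force': 0.0, 'grip_width': 0.085}
```

View pics/s0.png

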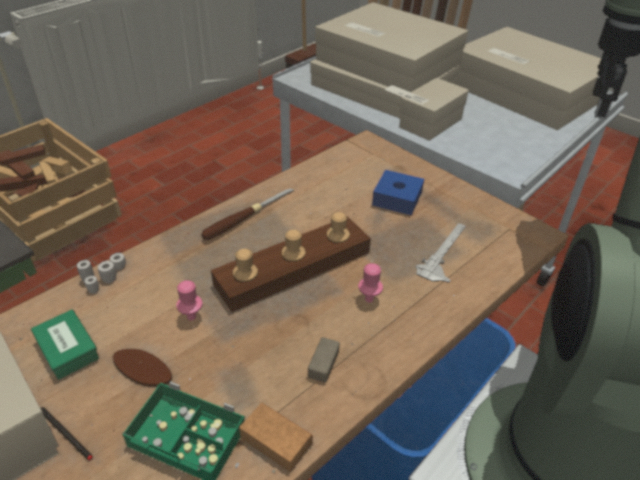

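View pics/t0.png

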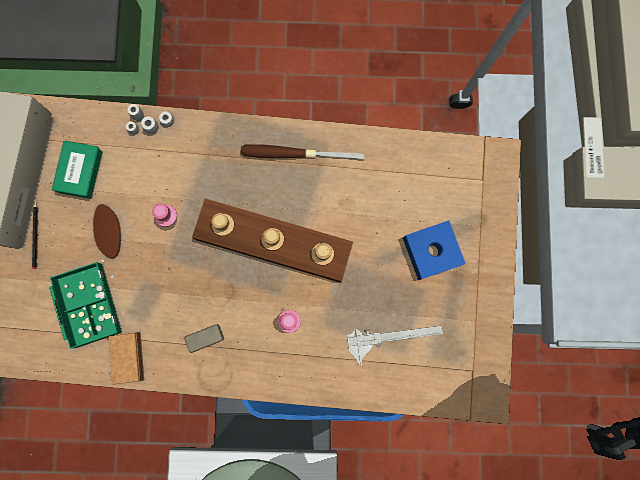

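The scene picture shows the rail with three pale knobs: heads at about (244,258), (293,240) and (338,222), with the blue block hole at (399,184). Two pink look-alikes stand at (188,297) and (371,280). In the top view the knobs are at (221,223), (272,238) and (322,253), and the block hole is at (434,250). Next I refine these positions by matching silhouettes.

```bash
cat >> h.py <<'E'
def proj(f,X):
    P=np.linalg.inv(np.array(f["pose"]));c=(P[:3,:3]@np.asarray(X).T).T+P[:3,3];u=c@np.array(f["K"]).T
    return u[:,:2]/u[:,2:]
T=np.linspace(0,2*np.pi,40)
def circ(x,y,z,r): return np.c_[x+r*np.cos(T),y+r*np.sin(T),0*T+z]
def sil(f,x,y,z0,parts):
    m=np.zeros((480,640),np.uint8)
    for a,b,r in parts:
        p=np.r_[proj(f,circ(x,y,z0+a,r)),proj(f,circ(x,y,z0+b,r))]
        cv2.fillConvexPoly(m,cv2.convexHull(np.round(p*16).astype(np.int32)),1,shift=4)
    return m
KN=[(0,.005,.022),(.005,.022,.006),(.022,.046,.015)]
def knobpos(f,px,z0,win=30,it=6):
    h=cv2.cvtColor(f["pixels"],cv2.COLOR_RGB2HSV)
    m=((h[...,0]>10)&(h[...,0]<30)&(h[...,2]>130)).astype(np.uint8)
    w=np.zeros_like(m);w[int(px[1])-win:int(px[1])+win,int(px[0])-win:int(px[0])+win]=1;m*=w
    n,l,st,c=cv2.connectedComponentsWithStats(m)
    i=min(range(1,n),key=lambda i:(st[i,4]<150)*1e3+np.hypot(*(c[i]-px)))
    t=c[i];x,y=ray(f,t,z0+.02)[:2]
    for _ in range(it):
        s=sil(f,x,y,z0,KN);q=np.array(np.nonzero(s)[::-1]).mean(1)
        d=ray(f,t,z0+.02)-ray(f,q,z0+.02);x+=d[0];y+=d[1]
    o=l==i
    return np.round([x,y],4),round((o&(s>0)).sum()/(o|(s>0)).sum(),2)
E
python3 - <<'E'
from h import *
a=bot.grab_frame("scene");b=bot.grab_frame("top")
for n,f,P in(("s",a,[(244,264),(293,245),(338,228)]),("t",b,[(222,224),(273,239),(322,254)])):
    for p in P: print(n,*knobpos(f,p,.038,22))
    h=cv2.cvtColor(f["pixels"],cv2.COLOR_RGB2HSV)
    m=((h[...,0]>100)&(h[...,0]<130)&(h[...,1]>150)).astype(np.uint8)
    c0=(398,188) if n=="s" else (434,249)
    w=np.zeros_like(m);w[c0[1]-40:c0[1]+40,c0[0]-40:c0[0]+40]=1;m*=w
    cs,hi=cv2.findContours(m,cv2.RETR_CCOMP,cv2.CHAIN_APPROX_NONE)
    for c,k in zip(cs,hi[0]):
        if len(c)>8:
            ct=c.reshape(-1,2).mean(0) if k[3]<0 else np.array(cv2.fitEllipse(c)[0]); print(n,"hole" if k[3]>=0 else "outer",len(c),ct,ray(f,ct,.038).round(4))
    v=h[c0[1]-9:c0[1]+9,c0[0]-11:c0[0]+12,2];print(v[::3,::2])
E
```

```text
s [0.6157 0.0493] 0.39
s [ 0.5884 -0.0506] 0.37
s [ 0.5557 -0.151 ] 0.29
[[130 135 135 135 133 131 135 132 133 135 137 136]
 [135 131 131 123 104  97  97 103 118 131 135 136]
 [132 137 129  97  73  74  74  75  76 108 132 139]
 [131 129 134 128 119 103  95  97 106 132 136 138]
 [131 130 133 133 133 132 133 135 135 133 135 133]
 [114 120 129 132 135 128 135 131 134 136 134 132]]
t [0.5824 0.0686] 0.73
t [ 0.5557 -0.0289] 0.76
t [ 0.5295 -0.1265] 0.77
t outer 174 [433.53448276 250.12068966] [ 0.5404 -0.3399  0.038 ]
t hole 33 [432.76159668 250.25668335] [ 0.5401 -0.3384  0.038 ]
[[178 177 178 179 178 181 183 182 182 182 181 178]
 [178 182 181 186  66  58  37  72 128 191 184 181]
 [176 180 185  99 114 120  55  50  47  76 195 180]
 [180 181 179 201 196 113 118  62  49  51 148 184]
 [176 180 185 121 190 194 119 124  46  74 180 183]
 [180 181 183 186 150 105 133  51  90 190 184 181]]
```

carry_out(
  rows=[
    [[0.031,-0.0247,0,-7],[0.062,-0.0493,0,-14],[0.093,-0.074,0,-21],[0.124,-0.0987,0,-28],[0.155,-0.1233,0,-35],[0.186,-0.148,0,-42],[0.217,-0.1727,0,-50],[0.248,-0.1973,0,-50],[0.279,-0.222,0,-50],[0.31,-0.2467,0,-50],[0.341,-0.2713,0,-50],[0.372,-0.296,0,-50]],
  ],
  grip=0.06,
)

```text
clock: 2.2
position: [0.4761, -0.1414, 0.2057]
tool_rot: [3.141, 0.0, 1.304]
force: [1.4, -1.3, 0.6]
grip_width: 0.0601
finger_force: 0.0
```

carry_out(
  rows=[
    [[0.039,0.008,0,0],[0.078,0.016,0,0],[0.116,0.0235,0,0],[0.155,0.031,0,0],[0.194,0.039,0,0],[0.2325,0.047,0,0],[0.2325,0.047,0.025,0],[0.2325,0.047,0.06,0],[0.2325,0.047,0.09,0],[0.2325,0.047,0.1,0],[0.2325,0.047,0.1,0],[0.2325,0.047,0.1,0]],
  ],
)

```text
clock: 3.2
position: [0.5825, 0.0689, 0.1063]
tool_rot: [3.141, -0.0, 1.304]
force: [0.0, 0.6, -0.0]
grip_width: 0.0598
finger_force: 0.0
```

```bash
python3 - <<'E'
from h import *
a=bot.grab_frame("scene");b=bot.grab_frame("top")
A=a["pixels"][190:340,170:420];B=b["pixels"][150:300,150:400]
im=np.hstack([cv2.resize(A,(400,300)),cv2.resize(B,None,fx=1.6,fy=2)[:, :400]])
cv2.imwrite("pics/c1.png",im[:,:,::-1])
s=bot.observe();print({k:np.round(s[k],4).tolist() for k in("clock","qpos","position","tool_rot","force","moment")})
E
```

```text
{'clock': 3.3, 'qpos': [0.0585, 0.6052, -0.396, 1.7758, 0.3056, 0.8188, -0.7511], 'position': [0.5831, 0.0689, 0.1073], 'tool_rot': [3.1393, -0.001, 1.3041], 'force': [-0.5615, 0.1531, -0.872], 'moment': [-0.0027, -0.0142, -0.0256]}
```

View pics/c1.png

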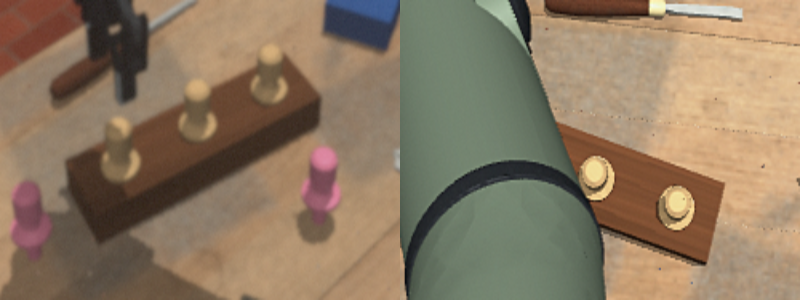

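The left half of the crop shows the fingers above and just behind the left knob, with a fingertip near scene px (248,238). In the top view the arm hides the left knob. I'll compare these with the projected positions.

```bash
python3 - <<'E'
from h import *
a=bot.grab_frame("scene")
ty=np.array([.965,-.263,0]);c=np.array([.5827,.0689,.107])
print(proj(a,[c,c+ty*.03,c-ty*.03,[.5824,.0686,.088],[.5824,.0686,.072],[.5824,.0686,.038]]).round(1).tolist())
A=a["pixels"][190:300,190:310];cv2.imwrite("pics/c2.png",cv2.resize(A,None,fx=5,fy=5,interpolation=cv2.INTER_CUBIC)[:,:,::-1])
E
```

```text
[[241.9, 242.1], [234.2, 232.4], [249.9, 252.1], [242.9, 250.2], [243.5, 256.9], [244.7, 270.8]]
```

View pics/c2.png

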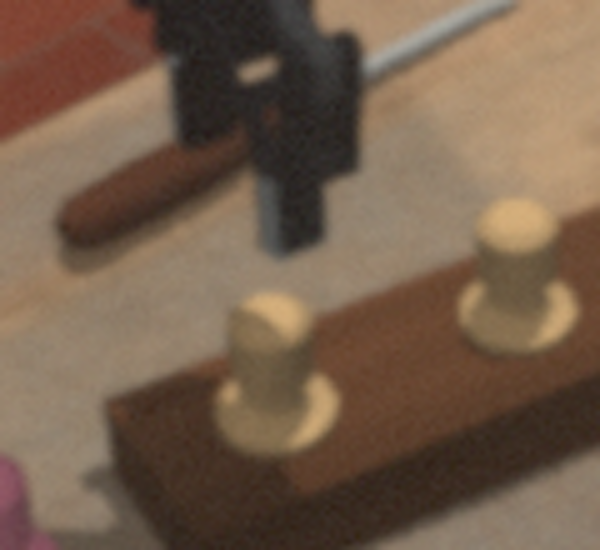

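Knob positions agree within about 1 px in both views, but the fingertip sits higher in the picture than predicted. I'll shut the fingers briefly, so the tip should be at the TCP, and compare again.

carry_out(
  rows=[
    [[0,0,0,0],[0,0,0,0],[0,0,0,0],[0,0,0,0],[0,0,0,0],[0,0,0,0]],
  ],
  grip=0.0,
)

```text
clock: 3.85
position: [0.5821, 0.0688, 0.1054]
tool_rot: [3.142, -0.0, 1.304]
force: [-0.7, -0.1, 0.3]
grip_width: -0.0003
finger_force: 0.0
```

```bash
python3 - <<'E'
from h import *
a=bot.grab_frame("scene")
s=bot.observe();print(s["position"],s["grip_width"],proj(a,[s["position"]]))
A=a["pixels"][190:300,190:310];cv2.imwrite("pics/c3.png",cv2.resize(A,None,fx=5,fy=5,interpolation=cv2.INTER_CUBIC)[:,:,::-1])
E
```

```text
[0.58208941 0.06877152 0.10540685] 0.00021325673636289464 [[242.26951676 242.87441634]]
```

View pics/c3.png

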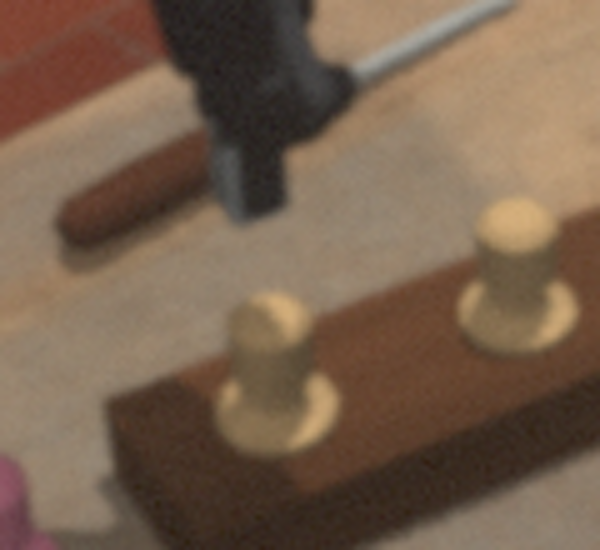

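The shut tip appears about 12 px above its projection, which could be height or an offset away from me. With the fingers wide open there is ±27 mm of clearance round the head, so I'll lower and look from close by.

carry_out(
  rows=[
    [[0,0,0,0],[0,0,0,0],[0,0,0,0],[0,0,0,0],[0,0,0.01,0],[0,0,0.02,0],[0,0,0.03,0],[0,0,0.04,0],[0,0,0.045,0],[0,0,0.048,0],[0,0,0.048,0],[0,0,0.048,0]],
  ],
  grip=0.085,
)

```text
clock: 4.9
position: [0.5821, 0.0689, 0.0574]
tool_rot: [-3.142, -0.0, 1.305]
force: [-0.1, -0.3, 0.3]
grip_width: 0.085
finger_force: 0.0
```

```bash
python3 - <<'E'
from h import *
a=bot.grab_frame("scene")
s=bot.observe();print(s["position"],s["force"],s["grip_width"],proj(a,[s["position"]]))
A=a["pixels"][190:300,190:310];cv2.imwrite("pics/c4.png",cv2.resize(A,None,fx=5,fy=5,interpolation=cv2.INTER_CUBIC)[:,:,::-1])
E
```

```text
[0.58230059 0.06883471 0.05769147] [0.42036397 0.06415399 0.38589678] 0.08473814297415144 [[243.93340844 262.93753674]]
```

View pics/c4.png

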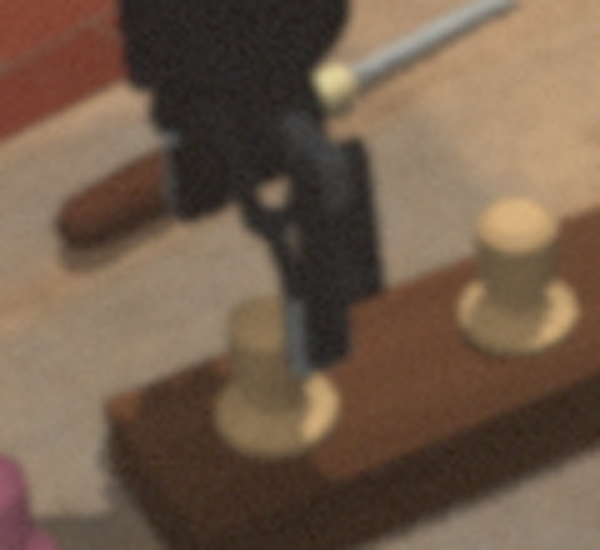

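The near fingertip is at scene px (254,263), clear of the knob on the robot side. It sits about where expected sideways, so any offset is in height. I'll go slightly lower and close gently, checking the forces.

carry_out(
  rows=[
    [[0,0,0.003,0],[0,0,0.005,0],[0,0,0.005,0],[0,0,0.005,0],[0,0,0.005,0],[0,0,0.005,0],[0,0,0.005,0]],
  ],
  grip=0.026,
  grip_force=20,
)

```text
clock: 5.53
position: [0.5818, 0.0689, 0.0525]
tool_rot: [-3.141, 0.0, 1.305]
force: [-3.5, 1.0, 5.3]
grip_width: 0.028
finger_force: 19.7
```

```bash
python3 - <<'E'
from h import *
a=bot.grab_frame("scene")
s=bot.observe();print({k:np.round(s[k],4).tolist() for k in("clock","position","force","moment","grip_width","finger_force")})
A=a["pixels"][190:300,190:310];cv2.imwrite("pics/c5.png",cv2.resize(A,None,fx=5,fy=5,interpolation=cv2.INTER_CUBIC)[:,:,::-1])
E
```

```text
{'clock': 5.5833, 'position': [0.5819, 0.0689, 0.0525], 'force': [-4.7346, -0.0689, 5.9358], 'moment': [0.2781, 1.0196, 0.0066], 'grip_width': 0.0283, 'finger_force': 19.7389}
```

View pics/c5.png

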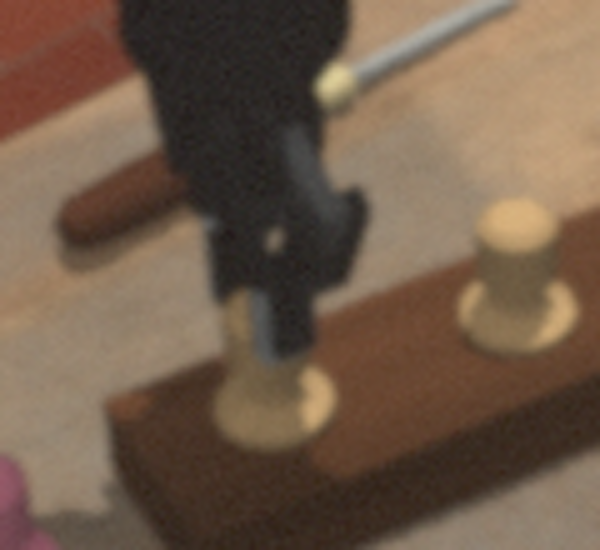

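The fingers hold the left knob's head (tip at px (247,261), opening 28 mm). The wrist reads 6 N upward, so the closing pads pressed the knob down. I'll relieve that first, then rock.

carry_out(
  rows=[
    [[0,0,-0.0005,0],[0,0,-0.001,0],[0,0,-0.001,0],[0,0,-0.001,0]],
  ],
)

```text
clock: 5.92
position: [0.5819, 0.0688, 0.0533]
tool_rot: [-3.141, 0.0, 1.304]
force: [-2.7, 0.3, -1.8]
grip_width: 0.0287
finger_force: 20.1
```

carry_out(
  rows=[
    [[0,0.0005,0.0002,0],[0,0.001,0.0002,0],[0,0.001,0.0002,0],[0,0.001,0.0002,0]],
  ],
)

```text
clock: 6.25
position: [0.5825, 0.0687, 0.0531]
tool_rot: [-3.141, 0.0, 1.305]
force: [-6.9, 1.4, 2.8]
grip_width: 0.0283
finger_force: 20.7
```

carry_out(
  rows=[
    [[0,0.0005,0,0],[0,0.001,0,0],[0,0.001,0,0],[0,0.001,0,0]],
  ],
)

```text
clock: 6.58
position: [0.5829, 0.0686, 0.0531]
tool_rot: [-3.14, 0.001, 1.305]
force: [-10.3, 3.4, 4.8]
grip_width: 0.0281
finger_force: 21.2
```

Force climbed at about 4 N per mm to 11 N, so it bears on the away side. Now I pull it back.

carry_out(
  rows=[
    [[0,-0.001,0,0],[0,-0.002,0,0],[0,-0.003,0,0],[0,-0.003,0,0],[0,-0.003,0,0]],
  ],
)

```text
clock: 7.0
position: [0.5815, 0.069, 0.0533]
tool_rot: [3.141, -0.0, 1.304]
force: [-0.2, 0.5, -0.2]
grip_width: 0.0285
finger_force: 20.1
```

carry_out(
  rows=[
    [[0,-0.0007,0,0],[0,-0.0015,0,0],[0,-0.0015,0,0],[0,-0.0015,0,0]],
  ],
)

```text
clock: 7.33
position: [0.5803, 0.0694, 0.0535]
tool_rot: [3.14, -0.0, 1.304]
force: [3.9, -0.9, 1.3]
grip_width: 0.0285
finger_force: 19.9
```

carry_out(
  rows=[
    [[0,-0.0007,0,0],[0,-0.0015,0,0],[0,-0.0015,0,0],[0,-0.0015,0,0]],
  ],
)

```text
clock: 7.67
position: [0.5786, 0.0699, 0.0534]
tool_rot: [3.141, -0.0, 1.304]
force: [5.0, -1.2, 1.7]
grip_width: 0.0284
finger_force: 19.6
```

carry_out(
  rows=[
    [[0,-0.0007,0,0],[0,-0.0015,0,0],[0,-0.0015,0,0],[0,-0.0015,0,0]],
  ],
)

```text
clock: 8.0
position: [0.5771, 0.0702, 0.0533]
tool_rot: [3.141, -0.0, 1.304]
force: [5.0, -1.2, 2.2]
grip_width: 0.0286
finger_force: 19.6
```

carry_out(
  rows=[
    [[0,-0.0007,0,0],[0,-0.0015,0,0],[0,-0.0015,0,0],[0,-0.0015,0,0]],
  ],
)

```text
clock: 8.33
position: [0.576, 0.0706, 0.0535]
tool_rot: [3.14, -0.0, 1.304]
force: [6.9, -1.0, 2.0]
grip_width: 0.0283
finger_force: 19.7
```

carry_out(
  rows=[
    [[0,-0.0007,0,0],[0,-0.0015,0,0],[0,-0.0015,0,0],[0,-0.0015,0,0]],
  ],
)

```text
clock: 8.67
position: [0.5748, 0.071, 0.0536]
tool_rot: [3.14, -0.001, 1.304]
force: [7.2, -2.1, 2.6]
grip_width: 0.0283
finger_force: 19.8
```

```bash
cat > fl.py <<'E'
from h import *
# track the flanges in the scene picture: shift of small patches against first picture
ref=cv2.imread("pics/s0.png")[:,:,::-1]
a=bot.grab_frame("scene");s=bot.observe()
for n,(u,v) in dict(left=(245,274),mid=(294,256),right=(338,238),ctl=(230,300)).items():
    t=ref[v-3:v+9,u-16:u+17];w=a["pixels"][v-13:v+19,u-26:u+27]
    r=cv2.matchTemplate(w,t,cv2.TM_CCOEFF_NORMED);_,m,_,p=cv2.minMaxLoc(r);print(n,np.array(p)-10,round(m,2))
print({k:np.round(s[k],4).tolist() for k in("position","force","moment","grip_width")})
print("1cm pull px",proj(a,[[.5728,.0713,.043]])-proj(a,[[.5824,.0686,.043]]))
E
python3 fl.py
```

```text
left [1 0] 0.93
mid [0 0] 0.99
right [0 0] 0.99
ctl [ 1 -1] 0.95
{'position': [0.5748, 0.0709, 0.0536], 'force': [7.0904, -2.23, 2.5584], 'moment': [-0.513, -1.8698, 0.0176], 'grip_width': 0.0283}
1cm pull px [[2.48713611 3.35718979]]
```

```bash
python3 - <<'E'
from h import *
a=bot.grab_frame("scene")
A=a["pixels"][235:290,215:275]
r=cv2.imread("pics/s0.png")[235:290,215:275]
im=np.hstack([r,A[:,:,::-1]])
cv2.imwrite("pics/c6.png",cv2.resize(im,(792,363),interpolation=cv2.INTER_CUBIC))
E
```

```text
(no output)
```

View pics/c6.png

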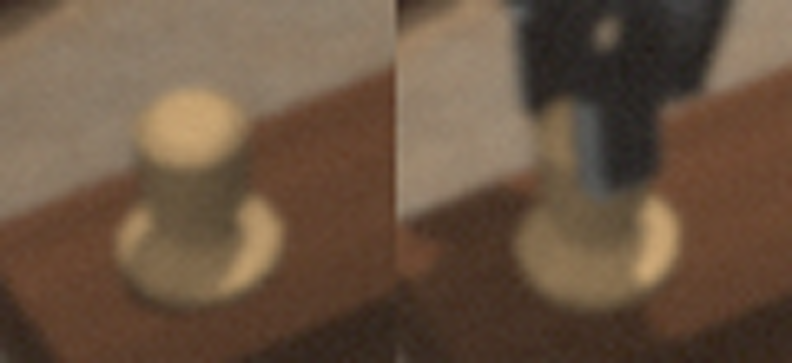

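The flange has barely moved (under 1 px) while the fingers moved 8 mm, so the knob is tilting. The pads hold only the top of the head. I'll return to neutral, release, take a lower grip, and feel the left knob properly.

carry_out(
  rows=[
    [[0,0.002,0,0],[0,0.004,0,0],[0,0.006,0,0],[0,0.007,0,0],[0,0.007,0,0]],
  ],
)

```text
clock: 9.18
position: [0.5789, 0.0696, 0.0527]
tool_rot: [-3.138, 0.001, 1.305]
force: [-8.5, 1.6, 4.9]
grip_width: 0.0283
finger_force: 20.5
```

carry_out(
  rows=[
    [[0,0,0,0],[0,0,0,0],[0,0,0,0],[0,0,0,0],[0,0,0.004,0],[0,0,0.008,0],[0,0,0.009,0],[0,0,0.009,0]],
  ],
  grip=0.06,
)

```text
clock: 9.85
position: [0.5803, 0.0692, 0.0436]
tool_rot: [-3.141, 0.0, 1.305]
force: [0.1, 0.1, -0.5]
grip_width: 0.0599
finger_force: 0.0
```

carry_out(
  rows=[
    [[0,0,0,0],[0,0,0,0],[0,0,0,0],[0,0,0,0],[0,0,0,0],[0,0,0,0]],
  ],
  grip=0.026,
  grip_force=30,
)

```text
clock: 10.35
position: [0.5806, 0.0693, 0.0443]
tool_rot: [-3.142, -0.0, 1.305]
force: [-2.5, 0.8, 4.1]
grip_width: 0.0289
finger_force: 29.5
```

```bash
python3 fl.py
```

```text
left [ 0 -1] 0.9
mid [0 0] 0.99
right [0 0] 0.99
ctl [ 1 -1] 0.95
{'position': [0.5806, 0.0693, 0.0443], 'force': [-3.2866, 1.3004, 4.0239], 'moment': [0.1836, 0.6989, 0.014], 'grip_width': 0.0287}
1cm pull px [[2.48713611 3.35718979]]
```

carry_out(
  rows=[
    [[0,0,-0.0003,0],[0,0,-0.0006,0],[0,0,-0.0006,0],[0,0,-0.0006,0]],
  ],
)

```text
clock: 10.73
position: [0.5806, 0.0692, 0.0447]
tool_rot: [-3.141, 0.0, 1.304]
force: [-1.5, 1.2, -0.5]
grip_width: 0.0284
finger_force: 29.6
```

carry_out(
  rows=[
    [[0,0.0005,0,0],[0,0.001,0,0],[0,0.001,0,0],[0,0.001,0,0]],
  ],
)

```text
clock: 11.07
position: [0.581, 0.0691, 0.0446]
tool_rot: [-3.14, 0.0, 1.305]
force: [-4.6, 2.4, 1.5]
grip_width: 0.0284
finger_force: 30.4
```

carry_out(
  rows=[
    [[0,0.0005,0,0],[0,0.001,0,0],[0,0.001,0,0],[0,0.001,0,0]],
  ],
)

```text
clock: 11.4
position: [0.5812, 0.0691, 0.0446]
tool_rot: [-3.139, 0.001, 1.305]
force: [-8.9, 3.4, 4.9]
grip_width: 0.0286
finger_force: 31.2
```

It bears on the away side at 9.5 N, and stiffly now. Next I pull back.

carry_out(
  rows=[
    [[0,-0.001,0,0],[0,-0.002,0,0],[0,-0.003,0,0],[0,-0.003,0,0],[0,-0.003,0,0]],
  ],
)

```text
clock: 11.82
position: [0.58, 0.0693, 0.0449]
tool_rot: [3.141, -0.0, 1.304]
force: [0.8, 0.6, -0.3]
grip_width: 0.029
finger_force: 29.6
```

carry_out(
  rows=[
    [[0,-0.0007,0,0],[0,-0.0015,0,0],[0,-0.0015,0,0],[0,-0.0015,0,0]],
  ],
)

```text
clock: 12.15
position: [0.579, 0.0697, 0.0451]
tool_rot: [3.14, -0.0, 1.304]
force: [4.7, -1.6, -1.0]
grip_width: 0.0281
finger_force: 29.4
```

carry_out(
  rows=[
    [[0,-0.0005,0,0],[0,-0.001,0,0],[0,-0.001,0,0],[0,-0.001,0,0]],
  ],
)

```text
clock: 12.48
position: [0.5782, 0.07, 0.0451]
tool_rot: [3.14, -0.001, 1.304]
force: [6.0, -1.1, -1.4]
grip_width: 0.0286
finger_force: 29.5
```

carry_out(
  rows=[
    [[0,-0.0007,0.0002,0],[0,-0.0015,0.0002,0],[0,-0.0015,0.0002,0],[0,-0.0015,0.0002,0]],
  ],
)

```text
clock: 12.82
position: [0.577, 0.0703, 0.0451]
tool_rot: [3.139, -0.001, 1.304]
force: [6.1, -1.7, 0.2]
grip_width: 0.0285
finger_force: 29.6
```

```bash
python3 fl.py
```

```text
left [ 1 -1] 0.9
mid [0 0] 0.99
right [0 0] 0.99
ctl [ 1 -1] 0.96
{'position': [0.577, 0.0704, 0.0451], 'force': [6.6963, -1.2603, -0.0669], 'moment': [-0.4979, -1.7429, 0.0016], 'grip_width': 0.0286}
1cm pull px [[2.48713611 3.35718979]]
```

The pull side bears at about 6.5 N, but the knob tips in the pads. I'll stiffen the grip from neutral and do one cleaner rock.

carry_out(
  rows=[
    [[0,0.001,0,0],[0,0.002,0,0],[0,0.002,0,0],[0,0.002,0,0]],
  ],
)

```text
clock: 13.2
position: [0.5776, 0.07, 0.0445]
tool_rot: [-3.141, 0.0, 1.304]
force: [1.3, -1.2, 0.1]
grip_width: 0.0285
finger_force: 29.8
```

carry_out(
  rows=[
    [[0,0,0,0],[0,0,0,0],[0,0,0,0]],
  ],
  grip=0.02,
  grip_force=80,
)

```text
clock: 13.45
position: [0.5776, 0.07, 0.0446]
tool_rot: [-3.141, 0.0, 1.304]
force: [-0.1, -0.5, 0.5]
grip_width: 0.0263
finger_force: 78.7
```

carry_out(
  rows=[
    [[0,0.001,0,0],[0,0.002,0,0],[0,0.002,0,0],[0,0.002,0,0]],
  ],
)

```text
clock: 13.78
position: [0.5791, 0.0696, 0.0446]
tool_rot: [-3.141, 0.0, 1.305]
force: [-4.1, 1.2, 6.5]
grip_width: 0.0271
finger_force: 79.4
```

carry_out(
  rows=[
    [[0,0.0005,0,0],[0,0.001,0,0],[0,0.001,0,0],[0,0.001,0,0]],
  ],
)

```text
clock: 14.12
position: [0.5793, 0.0696, 0.0446]
tool_rot: [-3.139, 0.001, 1.305]
force: [-9.7, 1.9, 12.2]
grip_width: 0.0268
finger_force: 80.0
```

carry_out(
  rows=[
    [[0,-0.001,0,0],[0,-0.002,0,0],[0,-0.003,0,0],[0,-0.003,0,0],[0,-0.003,0,0]],
  ],
)

```text
clock: 14.53
position: [0.5778, 0.0699, 0.0446]
tool_rot: [3.142, -0.0, 1.304]
force: [-0.2, -1.1, 1.9]
grip_width: 0.0265
finger_force: 78.8
```

carry_out(
  rows=[
    [[0,-0.0005,0,0],[0,-0.001,0,0],[0,-0.001,0,0],[0,-0.001,0,0]],
  ],
)

```text
clock: 14.87
position: [0.5772, 0.0701, 0.0447]
tool_rot: [3.141, -0.0, 1.304]
force: [4.8, -1.0, -1.4]
grip_width: 0.0265
finger_force: 78.8
```

carry_out(
  rows=[
    [[0,-0.0005,0,0],[0,-0.001,0,0],[0,-0.001,0,0],[0,-0.001,0,0]],
  ],
)

```text
clock: 15.2
position: [0.5769, 0.0702, 0.0448]
tool_rot: [3.14, -0.001, 1.304]
force: [8.5, -2.2, -3.6]
grip_width: 0.0264
finger_force: 79.1
```

The left knob's play is about 2 mm in all (0.5793 to 0.5769, with about 9 N each way), so it is a good fit. I'll go to neutral, release, and move to the middle knob.

carry_out(
  rows=[
    [[0,0.001,0,0],[0,0.002,0.0,0],[0,0.002,0.0,0]],
  ],
)

```text
clock: 15.45
position: [0.5776, 0.07, 0.0446]
tool_rot: [-3.141, 0.0, 1.304]
force: [2.0, -0.9, 2.3]
grip_width: 0.027
finger_force: 79.8
```

carry_out(
  rows=[
    [[0,0,0,0],[0,0,0,0],[0,0,0,0],[0,0,0,0],[0,0,-0.02,0],[0,0,-0.045,0],[0,0,-0.065,0],[-0.02,0.0005,-0.065,0],[-0.05,0.0015,-0.065,0],[-0.08,0.0025,-0.065,0],[-0.1,0.003,-0.065,0],[-0.101,0.003,-0.065,0]],
  ],
  grip=0.065,
  grip_force=20,
)

```text
clock: 16.45
position: [0.5529, -0.033, 0.1095]
tool_rot: [-3.141, 0.002, 1.3]
force: [1.2, -0.6, 0.1]
grip_width: 0.065
finger_force: 0.0
```

```bash
python3 fl.py; python3 - <<'E'
from h import *
b=bot.grab_frame("top")
try: print(knobpos(b,(222,224),.038,22))
except Exception as e: print(e)
E
```

```text
left [-1  0] 0.81
mid [0 0] 0.94
right [0 0] 0.99
ctl [0 0] 0.99
{'position': [0.5535, -0.0307, 0.1096], 'force': [0.8824, 0.4505, 0.1794], 'moment': [0.0102, -0.0325, 0.0518], 'grip_width': 0.065}
1cm pull px [[2.48713611 3.35718979]]
(array([0.5713, 0.0852]), np.float64(0.02))
```

carry_out(
  rows=[
    [[0.002,-0.001,0.01,0],[0.002,-0.001,0.03,0],[0.002,-0.001,0.05,0],[0.002,-0.001,0.062,0],[0.002,-0.001,0.065,0],[0.002,-0.001,0.065,0]],
  ],
)

```text
clock: 17.05
position: [0.5532, -0.0251, 0.0437]
tool_rot: [-3.14, 0.0, 1.306]
force: [-0.7, -0.2, -0.2]
grip_width: 0.0648
finger_force: 0.0
```

carry_out(
  rows=[
    [[0,0,0,0],[0,0,0,0],[0,0,0,0],[0,0,0,0],[0,0,0,0],[0,0,0,0]],
  ],
  grip=0.02,
  grip_force=20,
)

```text
clock: 17.55
position: [0.5542, -0.026, 0.0455]
tool_rot: [3.14, -0.0, 1.304]
force: [-1.2, 0.5, 5.5]
grip_width: 0.0288
finger_force: 20.6
```

carry_out(
  rows=[
    [[0,0,-0.0006,0],[0,0,-0.0006,0],[0,0,-0.0006,0]],
  ],
)

```text
clock: 17.8
position: [0.5538, -0.0261, 0.0455]
tool_rot: [3.141, -0.0, 1.304]
force: [-0.2, -0.7, 5.3]
grip_width: 0.0291
finger_force: 20.5
```

carry_out(
  rows=[
    [[0,0,0,0],[0,0,0,0],[0,0,0,0]],
  ],
  grip_force=80,
)

```text
clock: 18.05
position: [0.5538, -0.0262, 0.0458]
tool_rot: [3.141, 0.0, 1.304]
force: [-3.3, -0.4, 11.3]
grip_width: 0.0268
finger_force: 78.1
```

carry_out(
  rows=[
    [[0,0,-0.0007,0],[0,0,-0.0014,0],[0,0,-0.0014,0],[0,0,-0.0014,0]],
  ],
)

```text
clock: 18.38
position: [0.5536, -0.0261, 0.0466]
tool_rot: [-3.142, -0.0, 1.304]
force: [-0.3, 0.3, -0.2]
grip_width: 0.0265
finger_force: 78.8
```

carry_out(
  rows=[
    [[0,0.0007,0,0],[0,0.0015,0,0],[0,0.0015,0,0],[0,0.0015,0,0]],
  ],
)

```text
clock: 18.72
position: [0.5551, -0.0265, 0.0465]
tool_rot: [-3.142, -0.0, 1.304]
force: [0.1, -0.3, -1.0]
grip_width: 0.0267
finger_force: 78.8
```

Moved 1.5 mm without any force. I keep pushing.

carry_out(
  rows=[
    [[0,0.0007,0,0],[0,0.0015,0,0],[0,0.0015,0,0],[0,0.0015,0,0]],
  ],
)

```text
clock: 19.05
position: [0.5565, -0.0269, 0.0466]
tool_rot: [-3.142, -0.0, 1.304]
force: [-0.3, -0.8, -1.6]
grip_width: 0.0266
finger_force: 78.8
```

carry_out(
  rows=[
    [[0,0.0007,0,0],[0,0.0015,0,0],[0,0.0015,0,0],[0,0.0015,0,0]],
  ],
)

```text
clock: 19.38
position: [0.5573, -0.0271, 0.0465]
tool_rot: [-3.14, 0.0, 1.305]
force: [-6.6, 1.5, 0.9]
grip_width: 0.0267
finger_force: 79.1
```

carry_out(
  rows=[
    [[0,0.0007,0,0],[0,0.0015,0,0],[0,0.0015,0,0],[0,0.0015,0,0]],
  ],
)

```text
clock: 19.72
position: [0.5577, -0.0273, 0.0462]
tool_rot: [-3.138, 0.001, 1.305]
force: [-10.5, 3.1, 4.5]
grip_width: 0.0269
finger_force: 79.6
```

It bears on the away side at x≈0.557 with 11 N after about 3.5 mm of free travel. Now I pull back.

carry_out(
  rows=[
    [[0,-0.001,0,0],[0,-0.002,0,0],[0,-0.003,0,0],[0,-0.004,0,0],[0,-0.005,0,0],[0,-0.005,0,0],[0,-0.005,0,0]],
  ],
)

```text
clock: 20.3
position: [0.5547, -0.0263, 0.0466]
tool_rot: [3.141, -0.0, 1.304]
force: [0.1, -0.2, -1.0]
grip_width: 0.0266
finger_force: 79.0
```

carry_out(
  rows=[
    [[0,-0.001,0,0],[0,-0.002,0,0],[0,-0.002,0,0],[0,-0.002,0,0]],
  ],
)

```text
clock: 20.63
position: [0.5526, -0.0258, 0.0466]
tool_rot: [3.142, -0.0, 1.304]
force: [-0.9, 0.2, -0.8]
grip_width: 0.027
finger_force: 79.0
```

carry_out(
  rows=[
    [[0,-0.001,0,0],[0,-0.002,0,0],[0,-0.002,0,0],[0,-0.002,0,0]],
  ],
)

```text
clock: 20.97
position: [0.5507, -0.0252, 0.0466]
tool_rot: [3.142, -0.0, 1.305]
force: [-0.5, -1.0, -0.7]
grip_width: 0.0266
finger_force: 79.0
```

carry_out(
  rows=[
    [[0,-0.001,0.0003,0],[0,-0.002,0.0003,0],[0,-0.002,0.0003,0],[0,-0.002,0.0003,0]],
  ],
)

```text
clock: 21.3
position: [0.5487, -0.0247, 0.0463]
tool_rot: [-3.142, 0.0, 1.304]
force: [0.2, 0.6, -0.5]
grip_width: 0.0265
finger_force: 79.0
```

carry_out(
  rows=[
    [[0,-0.0007,0.0002,0],[0,-0.0015,0.0002,0],[0,-0.0015,0.0002,0],[0,-0.0015,0.0002,0]],
  ],
)

```text
clock: 21.63
position: [0.5473, -0.0244, 0.0461]
tool_rot: [-3.142, -0.0, 1.304]
force: [-0.5, -0.7, -1.1]
grip_width: 0.0264
finger_force: 79.0
```

carry_out(
  rows=[
    [[0,-0.0007,0,0],[0,-0.0015,0,0],[0,-0.0015,0,0],[0,-0.0015,0,0]],
  ],
)

```text
clock: 21.97
position: [0.5461, -0.024, 0.0462]
tool_rot: [3.141, -0.0, 1.304]
force: [1.9, -1.7, -1.1]
grip_width: 0.0269
finger_force: 79.0
```

carry_out(
  rows=[
    [[0,-0.0007,0,0],[0,-0.0015,0,0],[0,-0.0015,0,0],[0,-0.0015,0,0]],
  ],
)

```text
clock: 22.3
position: [0.5457, -0.0238, 0.0464]
tool_rot: [3.139, -0.001, 1.304]
force: [8.1, -2.5, -4.2]
grip_width: 0.0267
finger_force: 79.3
```

carry_out(
  rows=[
    [[0,-0.0005,0,0],[0,-0.0007,0,0],[0,-0.0007,0,0],[0,-0.0007,0,0]],
  ],
)

```text
clock: 22.63
position: [0.5455, -0.0237, 0.0465]
tool_rot: [3.138, -0.001, 1.304]
force: [10.2, -3.0, -6.1]
grip_width: 0.0266
finger_force: 79.2
```

The middle knob's free play is about 11.5 mm, so it is the slack one. I'll put it back at centre, release, and move to the right knob.

carry_out(
  rows=[
    [[0,0.002,0,0],[0,0.004,0,0],[0,0.006,0.0005,0],[0,0.008,0.0008,0],[0,0.008,0.0008,0],[0,0.008,0.0008,0]],
  ],
)

```text
clock: 23.13
position: [0.5504, -0.0251, 0.0458]
tool_rot: [-3.14, 0.001, 1.305]
force: [-11.3, 1.4, 20.3]
grip_width: 0.0268
finger_force: 82.3
```

carry_out(
  rows=[
    [[0,0,0,0],[0,0,0,0],[0,0,0,0],[0,0,0,0],[0,0,-0.02,0],[0,0,-0.045,0],[0,0,-0.063,0],[-0.02,0,-0.063,0],[-0.05,0,-0.063,0],[-0.08,0,-0.063,0],[-0.1,0,-0.063,0],[-0.1,0,-0.063,0]],
  ],
  grip=0.065,
  grip_force=20,
)

```text
clock: 24.13
position: [0.5237, -0.1267, 0.1081]
tool_rot: [-3.141, 0.002, 1.299]
force: [-0.9, 0.1, -0.7]
grip_width: 0.0647
finger_force: 0.0
```

carry_out(
  rows=[
    [[0,0,0.01,0],[0,0,0.03,0],[0,0,0.05,0],[0,0,0.06,0],[0,0,0.063,0],[0,0,0.063,0]],
  ],
)

```text
clock: 24.63
position: [0.5249, -0.121, 0.0446]
tool_rot: [-3.14, -0.0, 1.306]
force: [0.4, 0.4, 0.4]
grip_width: 0.0649
finger_force: 0.0
```

carry_out(
  rows=[
    [[0,0,0,0],[0,0,0,0],[0,0,0,0],[0,0,0,0],[0,0,0,0],[0,0,0,0]],
  ],
  grip=0.02,
  grip_force=20,
)

```text
clock: 25.13
position: [0.5257, -0.122, 0.0462]
tool_rot: [3.14, -0.0, 1.304]
force: [-1.5, 0.3, 6.9]
grip_width: 0.0287
finger_force: 20.7
```

carry_out(
  rows=[
    [[0,0,-0.0008,0],[0,0,-0.0015,0],[0,0,-0.0015,0],[0,0,-0.0015,0],[0,0,-0.0015,0]],
  ],
  grip_force=80,
)

```text
clock: 25.55
position: [0.5251, -0.122, 0.0468]
tool_rot: [-3.142, 0.0, 1.304]
force: [-0.1, -0.7, -0.4]
grip_width: 0.0264
finger_force: 78.8
```

carry_out(
  rows=[
    [[0,0.0007,0,0],[0,0.0015,0,0],[0,0.0015,0,0],[0,0.0015,0,0]],
  ],
)

```text
clock: 25.88
position: [0.5265, -0.1223, 0.0467]
tool_rot: [-3.141, 0.0, 1.304]
force: [-0.7, 0.7, -0.0]
grip_width: 0.0264
finger_force: 78.9
```

carry_out(
  rows=[
    [[0,0.0005,0,0],[0,0.001,0,0],[0,0.001,0,0],[0,0.001,0,0]],
  ],
)

```text
clock: 26.22
position: [0.5268, -0.1224, 0.0467]
tool_rot: [-3.14, 0.0, 1.304]
force: [-6.1, 1.4, 4.1]
grip_width: 0.0263
finger_force: 79.4
```

carry_out(
  rows=[
    [[0,0.0005,0,0],[0,0.001,0,0],[0,0.001,0,0],[0,0.001,0,0]],
  ],
)

```text
clock: 26.55
position: [0.527, -0.1225, 0.0467]
tool_rot: [-3.139, 0.001, 1.305]
force: [-10.5, 4.1, 10.4]
grip_width: 0.0263
finger_force: 80.1
```

carry_out(
  rows=[
    [[0,-0.001,0,0],[0,-0.002,0,0],[0,-0.003,0,0],[0,-0.004,0,0],[0,-0.004,0,0],[0,-0.004,0,0]],
  ],
)

```text
clock: 27.05
position: [0.5248, -0.1218, 0.0469]
tool_rot: [3.141, -0.0, 1.304]
force: [0.5, 0.4, -0.4]
grip_width: 0.0265
finger_force: 78.9
```

carry_out(
  rows=[
    [[0,-0.0005,0,0],[0,-0.001,0,0],[0,-0.001,0,0],[0,-0.001,0,0]],
  ],
)

```text
clock: 27.38
position: [0.5244, -0.1217, 0.047]
tool_rot: [3.14, -0.0, 1.304]
force: [5.2, -1.1, -3.0]
grip_width: 0.0267
finger_force: 79.0
```

carry_out(
  rows=[
    [[0,-0.0005,0,0],[0,-0.001,0,0],[0,-0.001,0,0],[0,-0.001,0,0]],
  ],
)

```text
clock: 27.72
position: [0.5241, -0.1215, 0.0471]
tool_rot: [3.139, -0.001, 1.304]
force: [8.7, -3.3, -4.3]
grip_width: 0.0265
finger_force: 79.2
```

carry_out(
  rows=[
    [[0,0.001,0,0],[0,0.0025,0,0],[0,0.0025,0,0],[0,0.0025,0,0]],
  ],
)

```text
clock: 28.05
position: [0.5248, -0.1219, 0.0467]
tool_rot: [-3.141, 0.0, 1.304]
force: [0.1, -0.2, -1.0]
grip_width: 0.0263
finger_force: 79.8
```

The right knob's play is about 2.5 mm, so it is good. I'll release it and return to the slack middle knob.

carry_out(
  rows=[
    [[0,0,0,0],[0,0,0,0],[0,0,0,0],[0,0,0,0],[0,0,-0.02,0],[0,0,-0.045,0],[0,0,-0.063,0],[0.02,0,-0.063,0],[0.05,0,-0.063,0],[0.08,0,-0.063,0],[0.1,0,-0.063,0],[0.1,0,-0.063,0]],
  ],
  grip=0.065,
  grip_force=20,
)

```text
clock: 29.05
position: [0.5524, -0.0206, 0.11]
tool_rot: [3.141, -0.002, 1.309]
force: [0.2, 0.8, -0.0]
grip_width: 0.0649
finger_force: 0.0
```

```bash
python3 fl.py; python3 - <<'E'
from h import *
a=bot.grab_frame("scene")
A=a["pixels"][205:295,215:365];r=cv2.imread("pics/s0.png")[205:295,215:365]
cv2.imwrite("pics/c7.png",cv2.resize(np.hstack([r,A[:,:,::-1]]),(798,240),interpolation=cv2.INTER_CUBIC))
E
```

```text
left [-1  0] 0.81
mid [0 1] 0.94
right [0 0] 0.98
ctl [0 0] 0.99
{'position': [0.5518, -0.0231, 0.1098], 'force': [0.0821, -0.8622, -0.7122], 'moment': [0.0118, 0.0135, 0.0309], 'grip_width': 0.0649}
1cm pull px [[2.48713611 3.35718979]]
```

View pics/c7.png

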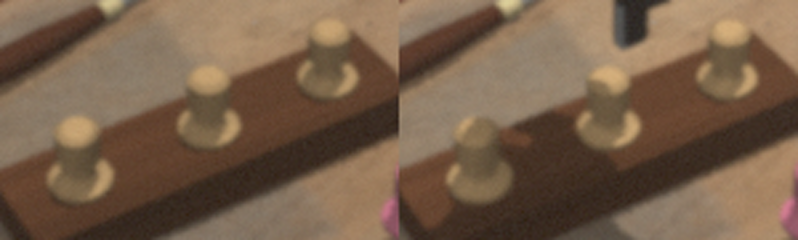

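All three knobs are upright and home: left at crop (480,178) in the arm's shadow, middle at (608,125), right at (727,78). Now I grip the middle knob and lift it.

carry_out(
  rows=[
    [[-0.002,0,0.01,0],[-0.002,0,0.03,0],[-0.002,0,0.05,0],[-0.002,0,0.06,0],[-0.002,0,0.064,0],[-0.002,0,0.064,0]],
  ],
)

```text
clock: 29.65
position: [0.5503, -0.028, 0.0449]
tool_rot: [-3.14, 0.001, 1.304]
force: [-0.3, -0.0, -0.1]
grip_width: 0.0651
finger_force: 0.0
```

carry_out(
  rows=[
    [[0,0,0,0],[0,0,0,0],[0,0,0,0],[0,0,0,0],[0,0,-0.0005,0],[0,0,-0.001,0]],
  ],
  grip=0.02,
  grip_force=60,
)

```text
clock: 30.15
position: [0.5512, -0.0275, 0.0473]
tool_rot: [3.141, -0.0, 1.304]
force: [0.0, -0.1, -1.1]
grip_width: 0.0272
finger_force: 59.1
```

carry_out(
  rows=[
    [[0,0,-0.004,0],[0,0,-0.012,0],[0,0,-0.025,0],[0,0,-0.04,0],[0,0,-0.06,0],[0,0,-0.08,0],[0,0,-0.09,0],[0,0,-0.09,0]],
  ],
)

```text
clock: 30.82
position: [0.5521, -0.0274, 0.1392]
tool_rot: [3.138, -0.001, 1.304]
force: [-0.1, -0.5, -0.8]
grip_width: 0.0269
finger_force: 59.2
```

carry_out(
  rows=[
    [[0,0,-0.02,0],[0,0,-0.04,0],[-0.03,0.007,-0.04,0],[-0.065,0.015,-0.04,0],[-0.1,0.023,-0.04,0],[-0.135,0.031,-0.04,0],[-0.17,0.039,-0.04,0],[-0.205,0.047,-0.04,0],[-0.24,0.055,-0.04,0],[-0.27,0.062,-0.04,0],[-0.292,0.067,-0.03,0],[-0.302,0.069,-0.01,0]],
  ],
)

```text
clock: 31.82
position: [0.5377, -0.3413, 0.1471]
tool_rot: [3.139, 0.002, 1.301]
force: [0.6, 0.6, -1.1]
grip_width: 0.0274
finger_force: 59.4
```

carry_out(
  rows=[
    [[0,0,0.02,0],[0,0,0.04,0],[0,0,0.048,0],[0,0,0.048,0],[0,0,0.048,0]],
  ],
)

```text
clock: 32.23
position: [0.5381, -0.3366, 0.0988]
tool_rot: [-3.141, -0.0, 1.305]
force: [0.4, 0.4, -0.3]
grip_width: 0.0275
finger_force: 59.3
```

```bash
python3 - <<'E'
from h import *
a=bot.grab_frame("scene");b=bot.grab_frame("top");s=bot.observe()
print({k:np.round(s[k],4).tolist() for k in("clock","position","force","qpos")})
for f,n in((a,"s"),(b,"t")):
    for l in("rework_hole","knob_middle_flange","knob_middle","knob_middle_head"): print(n,l,[(np.round(r["position"],1).tolist(),round(r["conf"],2)) for r in bot.spot_point(f,l)[:4]])
A=cv2.resize(a["pixels"][130:230,350:450],(400,400),interpolation=cv2.INTER_CUBIC)
B=cv2.resize(b["pixels"][190:290,390:490],(400,400),interpolation=cv2.INTER_CUBIC)
cv2.imwrite("pics/c8.png",np.hstack([A,B])[:,:,::-1])
E
```

```text
{'clock': 32.3333, 'position': [0.5387, -0.3371, 0.0999], 'force': [-0.5823, -0.0379, -0.4255], 'qpos': [0.6954, 0.676, -0.3481, 1.6475, 0.284, 0.8668, -0.0331]}
s rework_hole [([400.1, 184.2], 0.67)]
s knob_middle_flange [([368.7, 283.5], 0.93), ([190.9, 304.1], 0.85), ([399.6, 163.9], 0.79)]
s knob_middle [([186.6, 317.1], 0.78), ([397.7, 177.0], 0.74), ([368.2, 298.3], 0.6)]
s knob_middle_head [([371.9, 272.7], 0.88), ([403.6, 151.2], 0.62)]
t rework_hole [([437.1, 247.9], 0.72), ([221.2, 223.1], 0.66)]
t knob_middle_flange [([291.1, 322.1], 0.98), ([164.1, 215.9], 0.89), ([441.3, 246.6], 0.47)]
t knob_middle [([435.5, 248.8], 0.68), ([285.9, 319.6], 0.6)]
t knob_middle_head [([289.2, 322.0], 0.9), ([162.7, 213.8], 0.86), ([443.5, 245.3], 0.72)]
```

View pics/c8.png

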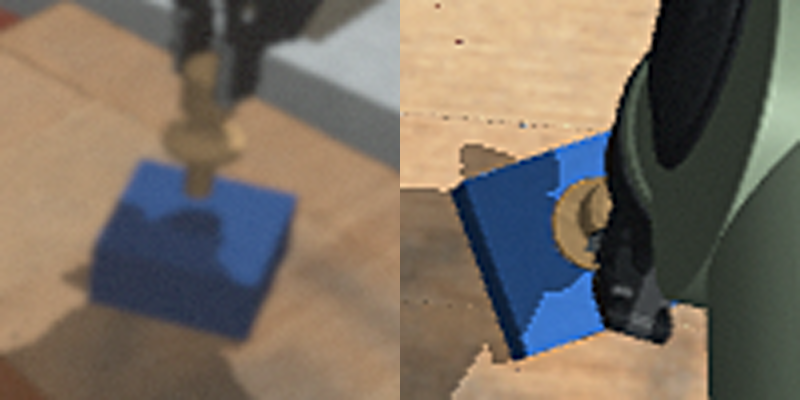

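The left crop shows the held knob upright above the block: flange at scene px (401,166), tenon tip (399.5,179). The top view gives the flange ring centre at about (439.5,246). I'll work out the residual against the hole, fitted from the first unobstructed pictures.

```bash
python3 - <<'E'
from h import *
from scipy.optimize import least_squares
a=bot.grab_frame("scene");b=bot.grab_frame("top")
t0=cv2.imread("pics/t0.png");s0=cv2.imread("pics/s0.png")
H=cv2.cvtColor(t0,cv2.COLOR_BGR2HSV)[200:300,385:485]
m=((H[...,0]>100)&(H[...,0]<130)&(H[...,1]>120)&(H[...,2]>150)).astype(np.uint8)
c=max(cv2.findContours(m,0,2)[0],key=cv2.contourArea)
r=cv2.minAreaRect(c);ctr=np.array(r[0])+[385,200]
bx=cv2.boxPoints(r)+[385,200]
P=np.array([ray(b,p,.038)[:2] for p in bx]);print("block top rect",ctr,ray(b,ctr,.038).round(4),np.linalg.norm(np.diff(P,axis=0),axis=1).round(4))
# hole: non-blue-top pixels within the filled rect
f=np.zeros_like(m);cv2.drawContours(f,[c],-1,1,-1);h=cv2.morphologyEx(f&(1-m),cv2.MORPH_OPEN,np.ones((3,3)))
q=np.array(np.nonzero(h)[::-1]).T;print("hole px",len(q),q.mean(0)+[385,200],ray(b,q.mean(0)+[385,200],.038).round(4))
Hs=cv2.cvtColor(s0,cv2.COLOR_BGR2HSV)[175:197,385:412];ms=Hs[...,2]<112
ms=cv2.morphologyEx(ms[:15].astype(np.uint8),cv2.MORPH_OPEN,np.ones((2,2)));q=np.array(np.nonzero(ms)[::-1]).T.mean(0)+[385,175];print("scene hole",q,ray(a,q,.038).round(4))
# flange now
print("flange top cam",ray(b,(439.5,245.75),.0956).round(4),"scene",ray(a,(401,165.7),.0931).round(4),"tenon tip scene",ray(a,(399.5,178.5),.0606).round(4))
print("tri flange",tri([a,b],[(401,165.7),(439.5,245.75)]).round(4))
# same measure for the original middle knob base in the top camera: refit flange ring of held knob by colour
Hb=cv2.cvtColor(b["pixels"],cv2.COLOR_RGB2HSV)[225:270,420:445]
mm=((Hb[...,0]>8)&(Hb[...,0]<30)&(Hb[...,1]>60)).astype(np.uint8)
c=max(cv2.findContours(mm,0,1)[0],key=cv2.contourArea).reshape(-1,2)+[420,225]
e=c[c[:,0]<439]
def res(p,z=.0956): return (np.linalg.norm(e[:,None]-proj(b,circ(p[0],p[1],z,.022))[None],axis=2)).min(1)
s=least_squares(res,[.54,-.34],loss="soft_l1",diff_step=1e-3);print("ring fit",s.x.round(4),s.cost,len(e))
E
```

```text
block top rect [435.46575165 249.07534409] [ 0.5425 -0.3436  0.038 ] [0.0896 0.0908 0.0886]
hole px 184 [435.15217391 249.02173913] [ 0.5426 -0.343   0.038 ]
scene hole [399.71428571 185.94805195] [ 0.5357 -0.3365  0.038 ]
flange top cam [ 0.541  -0.3379  0.0956] scene [ 0.5356 -0.3309  0.0931] tenon tip scene [ 0.5352 -0.331   0.0606]
tri flange [ 0.5421 -0.3405  0.0854]
ring fit [ 0.5422 -0.3403] 43.46894323136437 40
```

Both cameras agree: the knob must move about (+1, −4.5) mm. I shift and descend part-way.

carry_out(
  rows=[
    [[-0.002,0.001,0,0],[-0.004,0.002,0,0],[-0.004,0.002,0.005,0],[-0.004,0.002,0.012,0],[-0.004,0.002,0.018,0],[-0.004,0.002,0.023,0],[-0.004,0.002,0.028,0],[-0.004,0.002,0.032,0],[-0.004,0.002,0.032,0]],
  ],
)

```text
clock: 33.58
position: [0.5385, -0.341, 0.0657]
tool_rot: [-3.14, -0.0, 1.305]
force: [-0.2, 1.2, -1.5]
grip_width: 0.0272
finger_force: 59.3
```

carry_out(
  rows=[
    [[0,0,0.005,0],[0,0,0.01,0],[0,0,0.014,0],[0,0,0.016,0],[0,0,0.017,0],[0,0,0.017,0]],
  ],
)

```text
clock: 34.08
position: [0.5388, -0.3412, 0.0496]
tool_rot: [-3.141, -0.0, 1.304]
force: [-1.2, 0.1, -0.6]
grip_width: 0.0271
finger_force: 59.3
```

carry_out(
  rows=[
    [[0,0,0.0005,0],[0,0,0.001,0],[0,0,0.001,0],[0,0,0.001,0]],
  ],
)

```text
clock: 34.42
position: [0.539, -0.3413, 0.0489]
tool_rot: [3.141, 0.0, 1.304]
force: [0.7, -0.2, -1.1]
grip_width: 0.027
finger_force: 59.3
```

carry_out(
  rows=[
    [[0,0,0.0005,0],[0,0,0.001,0],[0,0,0.001,0],[0,0,0.001,0]],
  ],
)

```text
clock: 34.75
position: [0.5389, -0.3413, 0.0478]
tool_rot: [-3.142, -0.0, 1.304]
force: [0.2, 0.9, -0.8]
grip_width: 0.0272
finger_force: 59.3
```

carry_out(
  rows=[
    [[0,0,0.0005,0],[0,0,0.001,0],[0,0,0.001,0],[0,0,0.001,0]],
  ],
)

```text
clock: 35.08
position: [0.5389, -0.3414, 0.047]
tool_rot: [3.142, 0.0, 1.304]
force: [-1.7, 0.0, 4.5]
grip_width: 0.0268
finger_force: 59.8
```

The flange has seated on the block (4.5 N of contact at the expected height). Now I release and withdraw.

carry_out(
  rows=[
    [[0,0,0,0],[0,0,0,0],[0,0,0,0],[0,0,0,0],[0,0,0,0],[0,0,-0.02,0],[0,0,-0.045,0],[0,0,-0.08,0],[0,0,-0.12,0],[0,0,-0.15,0],[0,0,-0.15,0]],
  ],
  grip=0.07,
  grip_force=20,
)

```text
clock: 36.0
position: [0.5413, -0.3424, 0.2033]
tool_rot: [3.133, 0.002, 1.304]
force: [0.5, 0.2, -0.7]
grip_width: 0.0697
finger_force: 0.0
```

carry_out(
  rows=[
    [[-0.03,-0.03,0,0],[-0.05,-0.06,0,0],[-0.07,-0.09,0,0],[-0.09,-0.12,0,0],[-0.11,-0.15,0,0],[-0.13,-0.18,0,0],[-0.14,-0.2,0,0],[-0.14,-0.2,0,0],[-0.14,-0.2,0,0]],
  ],
)

```text
clock: 36.75
position: [0.308, -0.4243, 0.197]
tool_rot: [3.142, 0.0, 1.302]
force: [1.2, 0.5, -0.1]
grip_width: 0.0698
finger_force: 0.0
```

```bash
python3 - <<'E'
from h import *
a=bot.grab_frame("scene");b=bot.grab_frame("top");s=bot.observe()
print(s["clock"],s["position"].round(3) if hasattr(s["position"],"round") else s["position"],s["force"])
for n,f,P in(("t",b,[(222,224),(322,254)]),):
    for p in P: print(n,*knobpos(f,p,.038,22))
t0=cv2.imread("pics/t0.png")[:,:,::-1];s0=cv2.imread("pics/s0.png")[:,:,::-1]
for n,f,r,rs in(("t",b,t0,dict(left=(221,224),right=(322,253),chisel=(300,153),cal=(390,340),stone=(204,338),pink1=(164,214),pink2=(289,321))),("s",a,s0,dict(left=(245,263),right=(338,228),chisel=(250,213),pink2=(371,282),stone=(322,358)))):
    for k,(u,v) in rs.items():
        t=r[v-13:v+14,u-16:u+17];w=f["pixels"][v-21:v+22,u-24:u+25]
        _,m,_,p=cv2.minMaxLoc(cv2.matchTemplate(w,t,cv2.TM_CCOEFF_NORMED));print(n,k,np.array(p)-8,round(m,3))
for l in("knob_middle_head","knob_middle_flange","knob_middle"):
    for n,f in(("s",a),("t",b)): print(n,l,[np.round(r["position"],1).tolist() for r in bot.spot_point(f,l)[:4]])
# compare middle knob template with its new appearance
for n,f,r,c,w0 in(("t",b,t0,(272,238),(435,247)),("s",a,s0,(294,245),(399,175))):
    t=r[c[1]-13:c[1]+14,c[0]-12:c[0]+13];w=f["pixels"][w0[1]-30:w0[1]+30,w0[0]-30:w0[0]+30]
    _,m,_,p=cv2.minMaxLoc(cv2.matchTemplate(w,t,cv2.TM_CCOEFF_NORMED));print(n,"knob now",np.array(p)+[w0[0]-30+12,w0[1]-30+13],round(m,3))
X=[[.5426,-.343,.038],[.5426,-.343,.072]];print("expect s",proj(a,X).round(1).tolist(),"t",proj(b,X).round(1).tolist())
E
```

```text
36.85 [ 0.31  -0.423  0.197] [0.93952488 0.11762131 0.39118631]
t [0.5814 0.0683] 0.76
t [ 0.529  -0.1264] 0.78
t left [0 0] 0.968
t right [0 0] 0.943
t chisel [0 0] 0.981
t cal [0 0] 0.876
t stone [0 0] 0.999
t pink1 [0 0] 0.999
t pink2 [0 0] 0.999
s left [0 0] 0.994
s right [0 0] 0.99
s chisel [0 0] 0.994
s pink2 [0 0] 0.995
s stone [0 0] 0.991
s knob_middle_head [[188.5, 293.0], [373.8, 274.2], [401.5, 174.3], [322.5, 364.5]]
t knob_middle_head [[292.0, 323.9], [162.3, 212.1], [439.8, 248.9], [323.1, 256.6]]
s knob_middle_flange [[190.1, 303.6], [369.1, 286.3], [400.3, 182.3]]
t knob_middle_flange [[291.9, 320.9], [438.0, 249.0], [162.7, 213.2]]
s knob_middle [[368.6, 299.9], [189.7, 316.4], [393.8, 194.9], [341.5, 232.0]]
t knob_middle [[168.4, 217.0], [289.5, 318.0], [432.0, 251.6]]
t knob now [436 248] 0.394
s knob now [400 176] 0.545
expect s [[398.9, 183.4], [400.6, 170.4]] t [[435.1, 249.0], [439.3, 246.7]]
```

```bash
python3 -c "
from workcell import bot
print(bot.job_done())"
```

```text
the job is handed in; nothing more can be done
None
```

I rocked all three knobs from left to right and found the middle one slack, with about 11.5 mm of play against 2–2.5 mm for the others; it now stands home in the blue block, the left and right knobs are home in the rail, nothing else moved, and I handed the job in at about 37 s (the left knob's first two rocks tipped in the pads, so I repeated it before moving on).

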